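# Open a child-resistant spot-remover bottle in its keyed dosing tray

### The arm

A 6-joint arm with a two-finger parallel gripper is mounted at the origin on the work surface. World frame = base frame: x ahead of the robot, y to its left, z up, the work surface at z = 0. Lengths are in m, angles in rad, forces in N, time in s.
With the tool pointing down it reaches from about 0.35 to 0.85 m from the base axis. Payload 8.1 kg.
Tool frame: the origin (TCP) lies at the very end of the fingers, on their centre line; the grasp point (between the pads) lies 19 mm behind it; y points along the fingers, z is the direction in which the jaws open and shut, and the axes are right-handed (so a half turn about y gives the same grasp; the last joint's range is limited). The gripper opens to 93 mm and grips with 3 to 60 N. Pads are 15 mm wide; open, the fingers measure 128 mm over their backs; the gripper's body (75 mm by 188 mm) begins 65 mm behind the grasp point.
Start: joints at [-1.298, 0.13, 1.488, -0, 1.523, -0.085], TCP at [0.21, -0.562, 0.219] pointing down, gripper open.
Joint ranges: [-2.96, 2.96], [-0.89, 2.26], [0.02, 2.5], [-1.34, 4.48], [0, 2.73], [-2.66, 2.66]. Speed limits (rad/s): [2.39, 2.39, 2.79, 3.14, 3.14, 3.14].

### API

Orientations are given as [roll, pitch, yaw] about the fixed x, y, z axes, in that order (R = Rz(yaw) Ry(pitch) Rx(roll)).
In Python, from workcell import r, imaging gives the robot as it stands.
- The arm moves only by the shell command python3 -m pendant 'ROWS' [OPENING]. ROWS is JSON, a list that holds one entry, the list of rows, each a list of 6 numbers: the shift along the tool's x, y, z in cm, then the turn, a rotation vector about the tool's x, y, z in degrees. In form: [[[tx, ty, tz, rx, ry, rz], ...]]. A call has 1 to 10 rows; each row is the pose to reach, as a shift and turn from the pose measured when the call began, along the tool's axes at that moment; what a row does not reach only later rows make up. A row lasts 1/12 s, in which the tool goes at most 41.7 mm and 7.16 degrees, less where a joint would pass 70% of its speed; a pose out of reach is approached as far as the arm can. A call with a gripper value outside its range is refused whole. OPENING is the opening, from 0 (shut) to 1 (fully open), set as the call begins (- or left out, the last holds). The fingers move at their own pace and stop on an object; the grip force is fixed at half the most. Time passes only in rows, so rows that repeat a pose let the fingers close. It gives the time, the measured TCP pose, the force and the opening at its end, in the units of the state.
- r.read_state(): the state, without advancing time (a new reading comes with each control period).
- imaging.snapshot(name): name is "scene" or "top" or "wrist"; returns a dict with "image" (480x640x3 uint8, red, green, blue), "intrinsics" (3x3 intrinsics, pixels), "position" and "orientation" of the camera in the world. Camera axes: x right, y down, z forward; pixel columns grow to the right and rows downward; lengths in m; the calibration is good to about 2 mm. A picture is of the moment at which its call begins. There is no depth.
- r.finish_job(): hands the job in, once; it reports no verdict.
Trained networks look in the newest picture that a camera, given by its name, has taken for a name from the list of things; names that differ only in an ending like _2 or _b are one class to them, and where a whole thing is asked for, a point or a joint stands for the part that bears it (a point fixed in the world has none). Each returns a list of dicts, best first, with "confidence" (0 to 1); they miss things now and then, are a little off and sometimes report something else, mostly with a low value. They report only what shows in the picture. A call takes as long as a camera call. They do not tell look-alikes from the thing itself.
- imaging.silhouettes(name, camera): "region" (480x640 bool, what is visible of it).
- imaging.mark_of(name, camera): "xyz" ([x, y, z] in m, in world coordinates, good to about 4 mm: a listed point, or the origin of a listed thing).
The state is a dict: "time": time; "joint_pos": joint angles; "qvel": joint speeds; "effort": joint torques, N m; "position": TCP position; "ee_rot": TCP orientation; "contact_force": force on the tool from outside, world axes, zero at the start; "ft_torque": the same for the moment, N m; "gripper_width": finger opening in m.
Only numpy, scipy, OpenCV 4.12 (cv2) and the standard library are available. Lean on these libraries where they do the work, as an engineer would, in place of code of your own. Each camera call takes 0.05 s, during which the arm holds its last target.

### The job

Pick up the white flat-backed bottle of rust-spot remover by its body, not by its cap, turn it so that its flat matches the flat of the D-shaped pocket in the grey dosing tray, stand it fully home there and let go of it. Then open it: take hold of its red child-resistant cap, press it down and keep it pressed while turning it anticlockwise past its catches to the stop, lift it off with the bottle left home in its pocket, and set the cap down (not dropped) flat, open side down, in the tray's round recess. Keep the bottle upright and leave the other things on the table where they are.

Things in the scene. Friction and masses are not known exactly. Their poses are not given: they have to be found in the camera images.
- bottle_mid (a point): The white bottle with orange label. In plan a D: a 66 mm circle cut by one upright flat 26 mm from the neck's axis (59 mm from flat to the round side opposite). 0.36 kg give or take 30 %. Body 115 mm high with level shoulder, neck to 132 mm, with cap 140.5 mm. Foot chamfered 3 mm. This point: on the neck's axis, 66 mm above the foot; z up, x squarely out of the flat.
- cap_mid (a point): Red ribbed push-and-turn cap, round, 44 mm across, 17.5 mm high, open below, 35 g. Point on its axis half-way up (8.75 mm above its lower edge). At the start locked on the neck, lower edge 123 mm above the bottle's foot, 8 mm above the shoulder; its x (white pointer on top) then agrees with the bottle's x within 4 degrees.
- cap_top (a point): Centre of the cap's top. A spring disc inside holds the cap's 3 lugs up in catches on the neck. Pressing: 5 N before it moves, 11 N at 3 mm (lugs clear), 14 N at 4.5 mm (bottom). Turning, pressed, anticlockwise from above: catches passed at 33 and 66 degrees, hard stop at 87; from 66 to 87 it lifts straight off. Let up between the catches it locks there and can be regripped.
- pocket (a point): Centre of the floor of the D pocket in the grey tray, which is fixed. The pocket is the bottle's outline plus 2 mm all round (70 mm circle, flat 28 mm from the axis), 20 mm deep, mouth chamfered 3 mm. Floor 10 mm, tray top 30 mm above the table. z up, x towards the pocket's flat (orange bar on the tray's top); with the bottle home its x agrees with this x.
- dish (a point): Centre of the floor of the round recess for the cap in the same tray: 67 mm across, only 4 mm deep, white floor 26 mm above the table. It lies 130 mm to -y of the pocket's centre in the tray's axes. The tray is 120 mm along its x, 260 mm along its y.
- tub: Bystander: white and green tub with a blue lid, 78 mm across, 95 mm high; origin at its underside.
- cup: Bystander: yellow measuring cup, 72 mm across, 75 mm high; origin at its underside.
- sprayer: Bystander: white trigger sprayer with a black head, 72 mm across, 210 mm high; origin at its underside.
- brush: Bystander: wooden scrubbing brush, 130 x 52 x 40 mm, long side along its x; origin at its underside.
Mind the look-alikes: they are no part of the job. There is more than one size of the part that bears cap_mid; the job needs the largest.

How it is judged:
By the outcome, as a careful person would: the job done as asked, in the order asked, and still so for the second after the job is handed in, with the robot touching nothing.
It also fails if it takes over 70 s, if anything falls off the work surface, if the arm or the gripper's body presses on something with over 40 N, if the wrist force passes 120 N, or if a joint passes its speed limit or range.

## Working session

There is one attempt and no reset: what is moved stays moved. The work goes in short steps, Python scripts to look and compute and a shell command to move; the robot and the scene stay as the last step left them, time stands still between calls to the robot, and variables do not carry over. Pictures are saved under pics/ and viewed, and the job is handed in when it is done.

```bash
ls; mkdir -p pics; python3 - <<'E'
from workcell import r, imaging
import cv2
print(r.read_state())
for c in ["scene","top","wrist"]:
    s=imaging.snapshot(c); cv2.imwrite(f"pics/{c}0.png",s["image"][:,:,::-1]); print(c,s["intrinsics"],s["position"],s["orientation"])
    for n in ["bottle_mid","cap_mid","cap_top","pocket","dish","tub","cup","sprayer","brush"]:
        print(n,[(round(d["confidence"],2),[round(float(v),3) for v in d["xyz"]]) for d in imaging.mark_of(n,c)])
print(r.read_state()["time"])
E
```

```text
pics
{'time': 0.0, 'joint_pos': array([-1.29838770e+00,  1.31145521e-01,  1.48925891e+00, -2.98951714e-05,
        1.52301034e+00, -8.53754716e-02]), 'qvel': array([ 1.25466499e-03,  1.73276932e-03, -1.89486729e-03, -5.74000401e-05,
        1.04713106e-03, -2.21669307e-04]), 'effort': array([ 1.97837013e-03, -5.59840608e+01, -4.91756380e+01,  7.66983535e-02,
        3.56604788e-02, -1.69834684e-04]), 'position': array([ 0.20999088, -0.56144857,  0.21760799]), 'ee_rot': array([-1.57261436e+00,  1.25625851e-04, -2.78380721e+00]), 'contact_force': array([ 0.09441569,  0.484604  , -0.3970107 ]), 'ft_torque': array([0.01623576, 0.00886819, 0.0469203 ]), 'gripper_width': 0.0932298814213104}
scene [[477.0904206    0.         324.2698838 ]
 [  0.         477.0904206  239.37321138]
 [  0.           0.           1.        ]] [ 1.05923804 -0.30656778  0.79674762] [-2.45515028e+00 -1.58128737e-03  9.17806799e-01]
bottle_mid [(0.85, [0.51, 0.075, 0.066])]
cap_mid [(0.91, [0.516, 0.077, 0.128]), (0.67, [0.603, 0.067, 0.006]), (0.65, [0.557, -0.25, 0.026]), (0.58, [0.509, 0.177, 0.006])]
cap_top [(
[... 761 characters left out ...]
(0.19, [0.56, -0.119, 0.012])]
cap_top [(0.64, [0.51, 0.079, 0.14]), (0.61, [0.507, 0.17, 0.008]), (0.5, [0.6, 0.064, 0.013])]
pocket [(0.71, [0.557, -0.119, 0.013])]
dish [(0.95, [0.561, -0.252, 0.026])]
tub [(0.64, [0.65, 0.17, -0.002])]
cup [(0.75, [0.52, 0.265, -0.0])]
sprayer [(0.95, [0.698, 0.358, -0.002]), (0.73, [0.767, -0.059, -0.002])]
brush [(0.93, [0.768, -0.059, -0.002])]
wrist [[398.55848169   0.         317.25108432]
 [  0.         398.55848169 237.76138613]
 [  0.           0.           1.        ]] [ 0.28096512 -0.53527078  0.38628954] [ 2.86400684e+00  7.32106732e-04 -1.21226839e+00]
bottle_mid []
cap_mid []
cap_top []
pocket []
dish []
tub []
cup []
sprayer []
brush []
1.5
```

View pics/scene0.png

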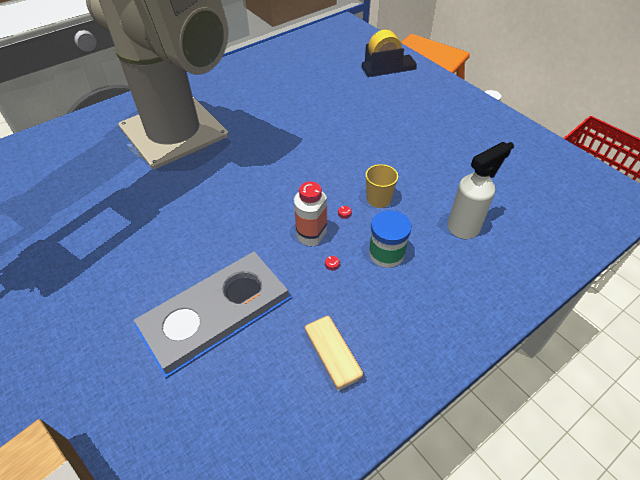

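View pics/top0.png

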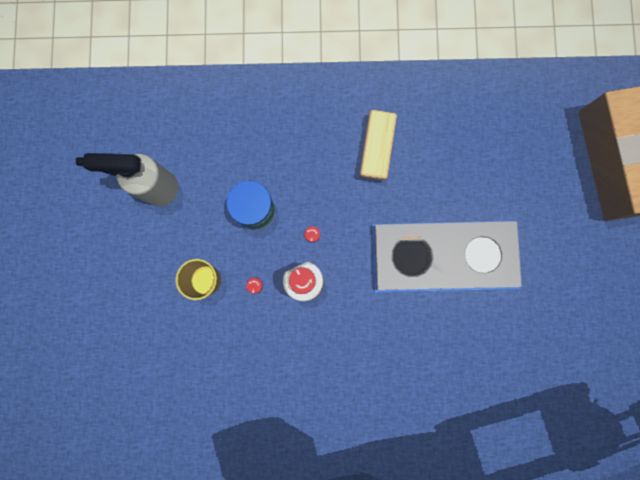

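```bash
python3 - <<'E'
import cv2,numpy as np
a=cv2.imread("pics/top0.png")
a1=cv2.resize(a[150:300,230:380],(390,390),interpolation=cv2.INTER_CUBIC)
a2=cv2.resize(a[150:300,330:480],(390,390),interpolation=cv2.INTER_CUBIC)
cv2.imwrite("pics/crop0.png",np.hstack([a1,a2]))
E
```

```text
(no output)
```

View pics/crop0.png

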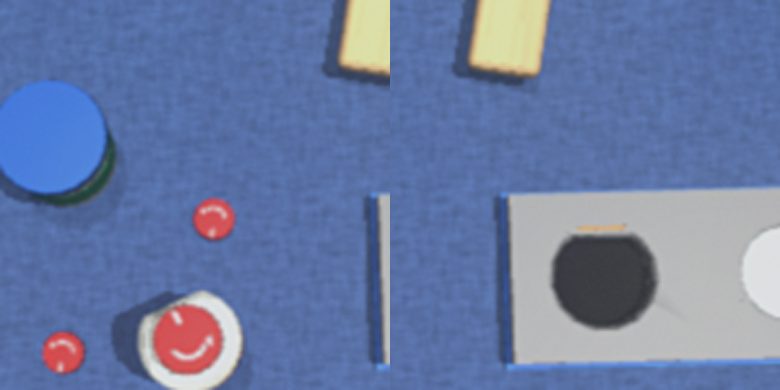

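Red round things that could be taken for the cap, in the top picture: the cap on the bottle at (302,282), a small loose one at (312,234) and another at (254,286). The one on the bottle is the largest (44 mm), and its bottle is the only white one with an orange label. The crop confirms this: the D-shaped shoulder's flat and the white pointer both point up and to the left. The pocket is at (412,257) with its orange bar on the up side (+x). The dish is at (483,255).

Next I measure the angles and centres.

```bash
cat > h.py <<'E'
import numpy as np, cv2
from scipy.spatial.transform import Rotation as R
from workcell import r, imaging
def ray(s,uv,z):
    uv=np.atleast_2d(np.asarray(uv,float)); K=np.array(s["intrinsics"])
    d=np.c_[(uv-[K[0,2],K[1,2]])/[K[0,0],K[1,1]],np.ones(len(uv))]
    w=d@R.from_euler("xyz",s["orientation"]).as_matrix().T; p=np.array(s["position"])
    return p+w*((z-p[2])/w[:,2])[:,None]
def proj(s,X):
    X=np.atleast_2d(X); K=np.array(s["intrinsics"])
    c=(X-s["position"])@R.from_euler("xyz",s["orientation"]).as_matrix(); c=c@K.T
    return c[:,:2]/c[:,2:]
def st():
    s=r.read_state(); e=s["ee_rot"]
    print("t%.2f"%s["time"],"pos",np.round(s["position"],4),"rot",np.round(np.degrees(e),2),"jaw%.2f"%(np.degrees(e[2])+90),"F",np.round(s["contact_force"],1),"M",np.round(s["ft_torque"],2),"w%.4f"%s["gripper_width"],"q",np.round(s["joint_pos"],2)); return s
def rel(target,jaw=None):
    s=r.read_state(); M=R.from_euler("xyz",s["ee_rot"]).as_matrix()
    t=M.T@(np.array(target)-s["position"])*100
    out=list(np.round(t,2))
    if jaw is not None:
        T=R.from_euler("xyz",[-90,0,jaw-90],degrees=True).as_matrix()
        out+=list(np.round(R.from_matrix(M.T@T).as_rotvec(degrees=True),2))
    return out
def circ(p):
    A=np.c_[2*p[:,:2],np.ones(len(p))]; x=np.linalg.lstsq(A,(p[:,:2]**2).sum(1),rcond=None)[0]
    return x[:2],np.sqrt(x[2]+x[:2]@x[:2])
def big(m):
    c,_=cv2.findContours(m.astype(np.uint8),cv2.RETR_EXTERNAL,cv2.CHAIN_APPROX_NONE)
    return max(c,key=cv2.contourArea)[:,0,:]
E
python3 - <<'E'
from h import *
s=imaging.snapshot("top"); im=s["image"].astype(int); g=im.sum(2)/3; sat=im.max(2)-im.min(2)
def roi(m,x0,x1,y0,y1):
    k=np.zeros_like(m);k[y0:y1,x0:x1]=m[y0:y1,x0:x1];return k
tray=roi((sat<30)&(g>100),365,530,210,300); c=big(tray)
rect=cv2.minAreaRect(cv2.convexHull(c)); b=cv2.boxPoints(rect); w=ray(s,b,.03); print("tray",w.round(4)); 
for i in range(4):
    d=w[(i+1)%4]-w[i]; print(np.linalg.norm(d).round(4),np.degrees(np.arctan2(d[1],d[0])).round(2))
print("centre",w.mean(0))
d=big(roi(g>205,455,510,230,280)); print("dish",circ(ray(s,d,.026)))
p=big(roi(g<75,385,440,230,285)); pw=ray(s,p,.03); print("pock",circ(pw),pw.min(0),pw.max(0))
red=roi((im[:,:,0]-im[:,:,1]>70)&(im[:,:,0]>150),280,325,260,305); rw=ray(s,big(red),.1405); print("cap",circ(rw))
wh=roi((sat<40)&(g>150),270,335,250,315)|red; ww=ray(s,big(wh),.115); print("shoulder",circ(ww))
cc=circ(ww)[0]; a=ww[:,:2]-cc; 
for x,y in zip(np.degrees(np.arctan2(a[:,1],a[:,0])),np.hypot(*a.T)*1000): print("%d:%.1f"%(x,y),end=" ")
# pointer
pt=roi((sat<90)&(g>150),290,315,268,295)
E
```

```text
tray [[ 0.6156 -0.0535  0.03  ]
 [ 0.6179 -0.3183  0.03  ]
 [ 0.4991 -0.3142  0.03  ]
 [ 0.4963 -0.0533  0.03  ]]
0.2648 -89.51
0.1188 178.01
0.261 90.62
0.1193 -0.13
centre [ 0.55720608 -0.18483099  0.03      ]
dish (array([ 0.5579451 , -0.24973982]), np.float64(0.03084148210234627))
pock (array([ 0.55459394, -0.11955919]), np.float64(0.032575525558066865)) [ 0.52352787 -0.15315316  0.03      ] [ 0.58275438 -0.0851869   0.03      ]
cap (array([0.5120186 , 0.07700362]), np.float64(0.019632808758030047))
shoulder (array([0.51033074, 0.07545829]), np.float64(0.030684499132102923))
-4:33.4 -1:31.7 1:31.7 4:30.1 8:28.7 11:29.0 14:29.4 18:28.3 15:27.8 12:27.3 9:25.4 13:24.1 17:24.6 21:25.2 22:23.6 28:22.9 30:21.4 36:21.0 37:23.3 35:24.7 38:25.7 43:25.5 48:25.6 51:24.5 56:24.9 55:27.3 53:28.2 54:29.6 54:31.9 55:33.3 59:33.9 63:34.6 66:33.9 69:34.8 72:34.3 74:33.8 77:33.4 80:33.1 83:32.9 86:32.8 89:32.7 92:32.7 94:32.8 97:33.0 100:33.3 104:32.0 107:32.5 109:33.0 113:32.1 116:32.8 120:32.2 124:31.6 126:32.6 130:32.4 134:32.3 137:31.2 141:31.4 145:31.7 148:30.8 152:31.5 155:30.7 158:30.1 162:31.1 165:30.7 168:30.3 171:30.0 174:29.8 177:29.7 -179:29.7 -176:29.8 -172:30.0 -169:30.3 -165:29.0 -162:29.5 -159:30.1 -155:29.2 -152:29.9 -148:29.3 -145:30.3 -141:30.0 -136:29.8 -132:29.9 -127:30.1 -125:29.2 -120:29.7 -116:30.4 -113:29.7 -110:29.1 -106:30.2 -103:29.8 -100:29.4 -96:30.9 -93:30.7 -90:30.7 -87:30.7 -84:30.9 -81:31.1 -78:31.4 -75:31.8 -72:32.3 -68:31.3 -66:31.9 -63:32.7 -59:32.0 -57:32.9 -52:32.5 -50:33.6 -46:33.5 -42:33.5 -38:33.7 -34:34.1 -32:33.2 -28:33.8 -25:33.1 -22:34.0 -19:33.4 -15:34.5 -13:34.1 -10:33.8 -7:33.6
```

```bash
python3 - <<'E'
from h import *
print(rel([0.512,0.076,0.24],28)); st()
E
```

```text
[np.float64(-50.62), np.float64(-2.14), np.float64(-49.19), np.float64(-0.0), np.float64(-97.5), np.float64(0.0)]
t1.55 pos [ 0.2101 -0.562   0.2187] rot [ -90.    -0.  -159.5] jaw-69.50 F [-0.1  0.4  0.5] M [ 0.01 -0.02  0.02] w0.0933 q [-1.3   0.13  1.49 -0.    1.52 -0.09]
```

```bash
python3 -m pendant '[[[-50.6,-2.1,-49.2,0,-97.5,0],[-50.6,-2.1,-49.2,0,-97.5,0],[-50.6,-2.1,-49.2,0,-97.5,0],[-50.6,-2.1,-49.2,0,-97.5,0],[-50.6,-2.1,-49.2,0,-97.5,0],[-50.6,-2.1,-49.2,0,-97.5,0],[-50.6,-2.1,-49.2,0,-97.5,0],[-50.6,-2.1,-49.2,0,-97.5,0],[-50.6,-2.1,-49.2,0,-97.5,0],[-50.6,-2.1,-49.2,0,-97.5,0]]]' 1; python3 -c "
from h import *
print(rel([0.512,0.076,0.24],28)); st()"
```

```text
time: 2.38
position: [0.3886, -0.1836, 0.2314]
ee_rot: [-1.57, -0.001, -1.528]
contact_force: [1.1, -0.1, 0.5]
gripper_width: 0.093
[np.float64(-25.41), np.float64(-0.86), np.float64(13.44), np.float64(-0.04), np.float64(-25.55), np.float64(0.05)]
t2.38 pos [ 0.3886 -0.1836  0.2314] rot [-8.995e+01 -3.000e-02 -8.755e+01] jaw2.45 F [ 1.1 -0.1  0.5] M [-0.02 -0.13  0.01] w0.0930 q [-0.56 -0.35  1.91  0.    1.58 -0.6 ]
```

```bash
python3 -m pendant '[[[-25.4,-0.9,13.4,0,-25.5,0],[-25.4,-0.9,13.4,0,-25.5,0],[-25.4,-0.9,13.4,0,-25.5,0],[-25.4,-0.9,13.4,0,-25.5,0],[-25.4,-0.9,13.4,0,-25.5,0],[-25.4,-0.9,13.4,0,-25.5,0],[-25.4,-0.9,13.4,0,-25.5,0],[-25.4,-0.9,13.4,0,-25.5,0],[-25.4,-0.9,13.4,0,-25.5,0],[-25.4,-0.9,13.4,0,-25.5,0]]]' 1; python3 -c "
from h import *
st()
s=imaging.snapshot('wrist'); cv2.imwrite('pics/w1.png',s['image'][:,:,::-1]); 
for n in ['bottle_mid','cap_mid','cap_top']: print(n,[(round(d['confidence'],2),np.round(d['xyz'],4)) for d in imaging.mark_of(n,'wrist')])
"
```

```text
time: 3.22
position: [0.5113, 0.0758, 0.2402]
ee_rot: [-1.571, -0.001, -1.082]
contact_force: [0.0, -0.8, -0.6]
gripper_width: 0.0927
t3.22 pos [0.5113 0.0758 0.2402] rot [-9.001e+01 -6.000e-02 -6.199e+01] jaw28.01 F [ 0.  -0.8 -0.6] M [-0.07 -0.13  0.01] w0.0927 q [ 0.05 -0.1   1.69 -0.    1.56 -0.44]
bottle_mid [(0.19, array([ 0.6517,  0.1704, -0.0035]))]
cap_mid [(0.96, array([0.5069, 0.1757, 0.0062])), (0.67, array([0.6024, 0.0654, 0.0089])), (0.57, array([0.5172, 0.0761, 0.1332]))]
cap_top [(0.76, array([0.6073, 0.0643, 0.0073])), (0.62, array([0.5098, 0.079 , 0.1374]))]
```

View pics/w1.png

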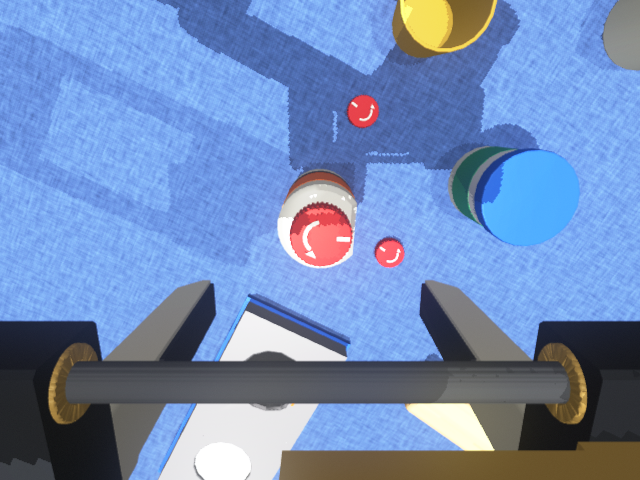

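The wrist picture shows the cap at (321,235) with its pointer to the right at (343,239). The flat is the vertical right edge near x=355, which puts it square to the jaws.

```bash
python3 - <<'E'
from h import *
s=imaging.snapshot('wrist'); im=s["image"].astype(int); sat=im.max(2)-im.min(2)
red=(im[:,:,0]-im[:,:,1]>70)&(im[:,:,0]>140); red[:, :285]=0; red[:,358:]=0; red[:200]=0; red[270:]=0
c=big(red); 
# lower half of outline belongs to top disc (near camera side)
w=ray(s,c,.1405); print("all",circ(w)); print("front",circ(ray(s,c[c[:,1]>232],.1405)))
K=im[205:268,335:354]; 
wp=(im[:,:,1]>150); wp[:,:333]=0;wp[:,351:]=0;wp[:228]=0;wp[250:]=0
ys,xs=np.nonzero(wp); p=ray(s,np.c_[xs,ys],.1405)[:,:2]; print("n",len(xs),"px",xs.mean(),ys.mean(), p.mean(0))
for cc in (circ(w)[0],circ(ray(s,c[c[:,1]>232],.1405))[0]):
    d=p.mean(0)-cc; print(np.degrees(np.arctan2(d[1],d[0])))
# flat edge at shoulder: right edge cols per row
wh=(sat<60)&(im.min(2)>140)
for y in range(205,266,5):
    xs=np.nonzero(wh[y,270:375])[0]; print(y,xs.max()+270 if len(xs) else None, ray(s,[xs.max()+270,y],.115)[0,:2].round(4))
cv2.imwrite("pics/w1c.png",cv2.resize(s["image"][160:280,260:420,::-1],(800,600),interpolation=cv2.INTER_CUBIC))
E
```

```text
all (array([0.51238894, 0.07795274]), np.float64(0.021347278249570657))
front (array([0.51238956, 0.07785678]), np.float64(0.021283731981200094))
n 79 px 344.0886075949367 238.0253164556962 [0.52773826 0.0832828 ]
19.149604525623
19.469370663977216
205 356 [0.5282 0.1043]
210 356 [0.53  0.101]
215 355 [0.5312 0.0973]
220 355 [0.5331 0.0939]
225 355 [0.535  0.0905]
230 354 [0.5363 0.0868]
235 354 [0.5382 0.0833]
240 353 [0.5395 0.0795]
245 353 [0.5415 0.076 ]
250 352 [0.5427 0.0721]
255 350 [0.5434 0.0679]
260 343 [0.5405 0.0618]
265 331 [0.5343 0.0538]
```

View pics/w1c.png

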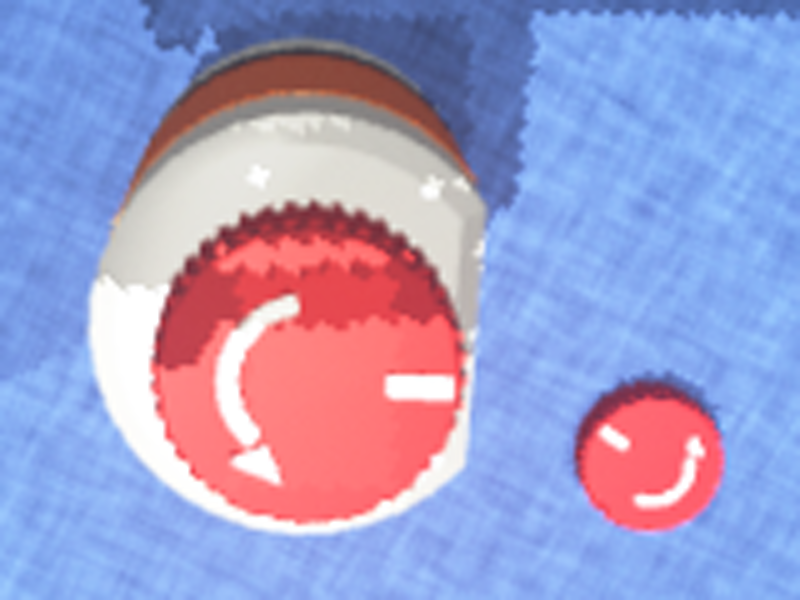

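```bash
python3 -c "
from h import *
print(rel([0.509,0.0764,0.071],25.2))"
```

```text
[np.float64(-0.29), np.float64(16.96), np.float64(-0.15), np.float64(-0.05), np.float64(2.64), np.float64(0.07)]
```

```bash
python3 -m pendant '[[[-0.3,2,-0.15,0,2.6,0],[-0.3,5,-0.15,0,2.6,0],[-0.3,8,-0.15,0,2.6,0],[-0.3,11,-0.15,0,2.6,0],[-0.3,14,-0.15,0,2.6,0],[-0.3,16,-0.15,0,2.6,0],[-0.3,17,-0.15,0,2.6,0],[-0.3,17,-0.15,0,2.6,0],[-0.3,17,-0.15,0,2.6,0]]]' 1; python3 -c "
from h import *
print(rel([0.509,0.0764,0.071],25.2)); st()
s=imaging.snapshot('wrist'); cv2.imwrite('pics/w2.png',s['image'][:,:,::-1])"
```

```text
time: 4.22
position: [0.5091, 0.0761, 0.0712]
ee_rot: [-1.57, -0.001, -1.131]
contact_force: [0.4, 0.7, 0.6]
gripper_width: 0.0931
[np.float64(-0.04), np.float64(0.02), np.float64(0.0), np.float64(-0.06), np.float64(-0.01), np.float64(0.07)]
t4.22 pos [0.5091 0.0761 0.0712] rot [-8.994e+01 -7.000e-02 -6.481e+01] jaw25.19 F [0.4 0.7 0.6] M [-0.05 -0.15 -0.03] w0.0931 q [ 0.05  0.02  1.88 -0.    1.24 -0.39]
```

View pics/w2.png

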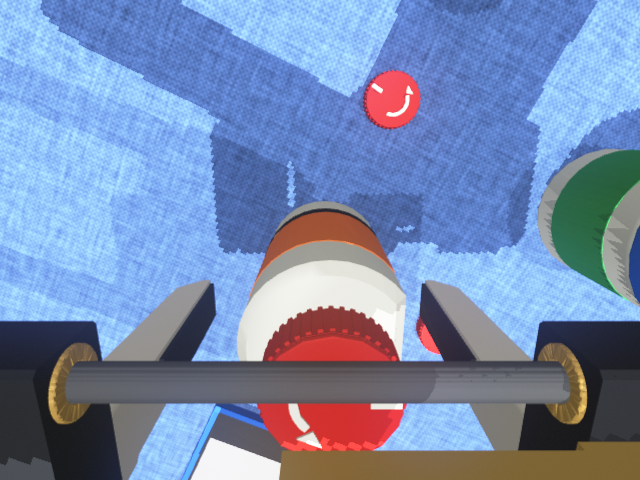

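The bottle stands centrally between the fingers, with its cap at (330,395). I close the gripper.

```bash
python3 -m pendant '[[[0,0,0,0,0,0],[0,0,0,0,0,0],[0,0,0,0,0,0],[0,0,0,0,0,0],[0,0,0,0,0,0],[0,0,0,0,0,0],[0,0,0,0,0,0],[0,0,0,0,0,0]]]' 0; python3 -m pendant '[[[0,-0.5,0,0,0,0],[0,-2,0,0,0,0],[0,-4,0,0,0,0],[0,-7,0,0,0,0],[0,-10,0,0,0,0],[0,-10,0,0,0,0]]]' 0;  python3 -c "
from h import *
st()
s=imaging.snapshot('wrist'); cv2.imwrite('pics/w3.png',s['image'][:,:,::-1])
s=imaging.snapshot('scene'); cv2.imwrite('pics/s3.png',s['image'][:,:,::-1])"
```

```text
time: 4.93
position: [0.5101, 0.0762, 0.0725]
ee_rot: [-1.568, -0.002, -1.131]
contact_force: [-1.4, -0.3, 2.9]
gripper_width: 0.0585
time: 5.43
position: [0.5129, 0.0766, 0.1789]
ee_rot: [-1.56, -0.005, -1.131]
contact_force: [2.3, -0.3, -3.4]
gripper_width: 0.0585
t5.43 pos [0.5129 0.0766 0.1789] rot [-89.36  -0.3  -64.78] jaw25.22 F [ 2.3 -0.3 -3.4] M [-0.02 -0.25 -0.03] w0.0585 q [ 0.05 -0.08  1.78 -0.    1.43 -0.39]
```

View pics/w3.png

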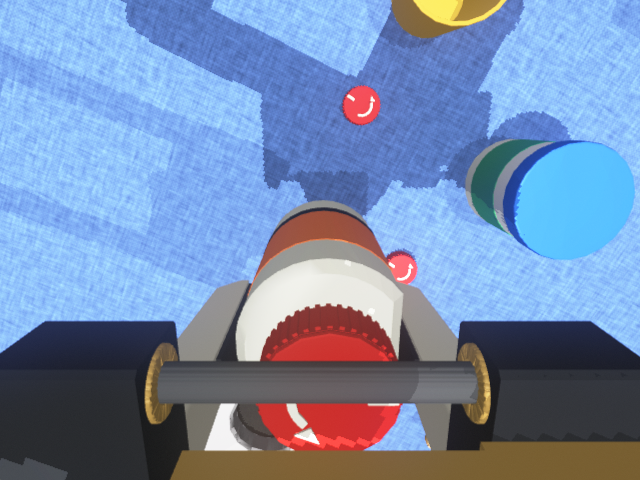

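View pics/s3.png

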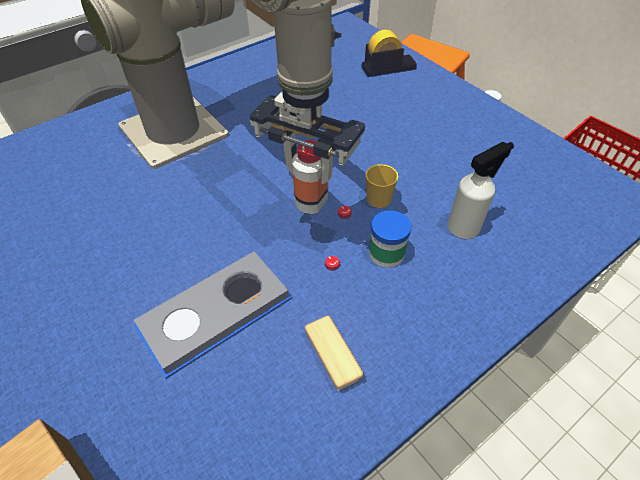

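```bash
python3 -c "
from h import *
s=imaging.snapshot('scene'); im=s['image'].copy()
a=np.radians(.8); x=np.array([np.cos(a),np.sin(a),0]); y=np.array([-np.sin(a),np.cos(a),0]); P=np.array([.556,-.1195,.03]); C=P-.065*y
pts=[C+i*.06*x+j*.13*y for i,j in((1,1),(1,-1),(-1,-1),(-1,1))]
cv2.polylines(im,[proj(s,np.array(pts)).round().astype(int)],True,(255,0,0),1)
D=P-.13*y-[0,0,.004]; t=np.radians(np.arange(0,360,5))
cv2.polylines(im,[proj(s,D+.0335*(np.cos(t)[:,None]*x+np.sin(t)[:,None]*y)).round().astype(int)],True,(255,0,0),1)
cv2.polylines(im,[proj(s,P+.038*(np.cos(t)[:,None]*x+np.sin(t)[:,None]*y)).round().astype(int)],True,(255,0,0),1)
cv2.polylines(im,[proj(s,np.array([P+.031*x-.022*y,P+.031*x+.022*y])).round().astype(int)],True,(255,0,0),1)
cv2.imwrite('pics/ov.png',cv2.resize(im[240:390,120:320,::-1],(800,600),interpolation=cv2.INTER_CUBIC))
print(rel([.5527,-.1195,.15],.8)); st()"
```

```text
[np.float64(19.56), np.float64(2.16), np.float64(-4.41), np.float64(-0.13), np.float64(24.41), np.float64(0.07)]
t5.58 pos [0.5092 0.0763 0.1714] rot [-89.89  -0.1  -64.79] jaw25.21 F [ 0.  -0.  -4.7] M [-0.03 -0.16  0.03] w0.0585 q [ 0.05 -0.08  1.79 -0.    1.43 -0.39]
```

View pics/ov.png

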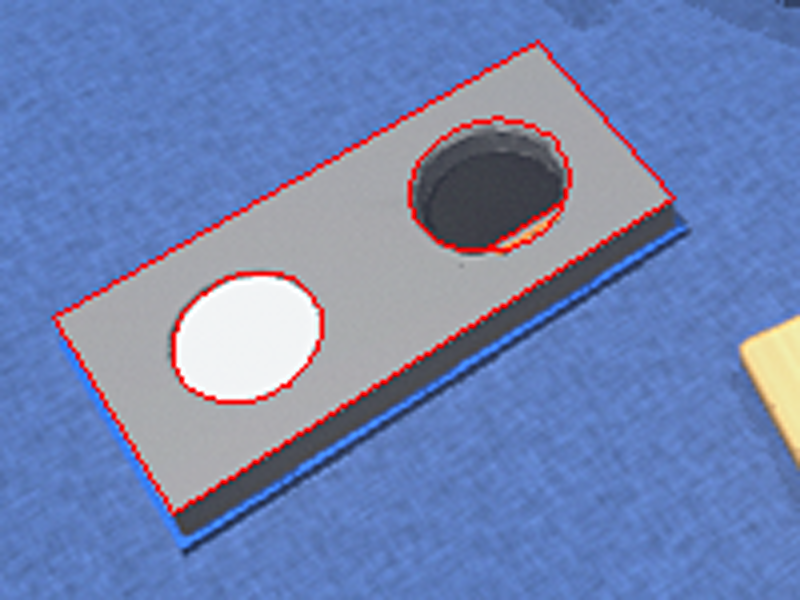

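The tray model drawn over the scene picture fits to within a pixel: outline, white dish, pocket mouth and orange bar. I carry the bottle over the pocket.

```bash
python3 -m pendant '[[[2,0.2,-0.4,0,2.5,0],[5,0.6,-1.1,0,6,0],[8,1,-1.8,0,10,0],[11,1.2,-2.5,0,14,0],[14,1.5,-3.1,0,18,0],[16.5,1.8,-3.7,0,21,0],[18.5,2,-4.2,0,23.5,0],[19.55,2.15,-4.4,0,24.4,0],[19.55,2.15,-4.4,0,24.4,0],[19.55,2.15,-4.4,0,24.4,0]]]' 0; python3 -m pendant '[[[0,0,0,0,0,0],[0,0,0,0,0,0]]]' 0;python3 -c "
from h import *
st();print(rel([.5527,-.1195,.15],.8))
s=imaging.snapshot('wrist'); cv2.imwrite('pics/w4.png',s['image'][:,:,::-1])
s=imaging.snapshot('scene'); cv2.imwrite('pics/s4.png',cv2.resize(s['image'][150:390,120:440,::-1],(800,600)))"
```

```text
time: 6.42
position: [0.5516, -0.1188, 0.1482]
ee_rot: [-1.571, 0.001, -1.556]
contact_force: [0.0, 0.0, -4.5]
gripper_width: 0.0588
time: 6.58
position: [0.551, -0.1174, 0.1474]
ee_rot: [-1.573, 0.002, -1.555]
contact_force: [-0.3, 1.4, -4.6]
gripper_width: 0.0586
t6.58 pos [ 0.551  -0.1174  0.1474] rot [-90.12   0.11 -89.07] jaw0.93 F [-0.3  1.4 -4.6] M [-0.02 -0.1  -0.06] w0.0586 q [-0.3   0.08  1.68  0.    1.39 -0.32]
[np.float64(0.21), np.float64(-0.26), np.float64(0.17), np.float64(0.12), np.float64(0.13), np.float64(-0.11)]
```

View pics/w4.png

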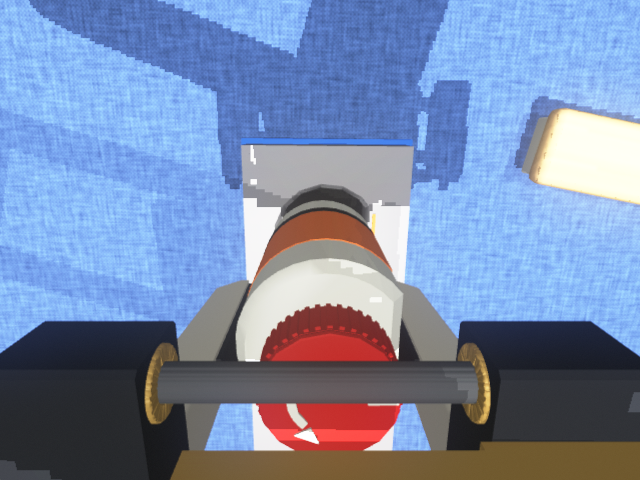

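View pics/s4.png

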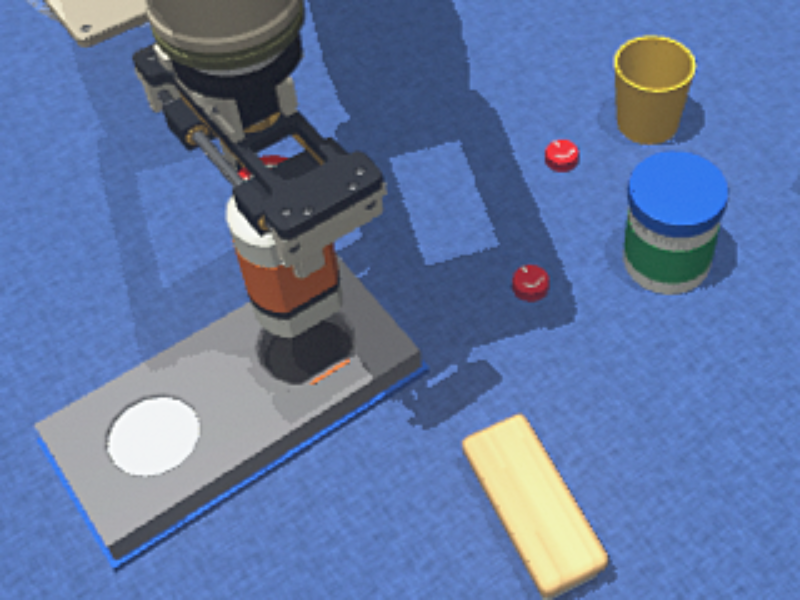

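```bash
python3 -m pendant '[[[0.2,1,0.2,0,0.1,0],[0.2,2.5,0.2,0,0.1,0],[0.2,3.6,0.2,0,0.1,0],[0.2,4,0.2,0,0.1,0],[0.2,4,0.2,0,0.1,0],[0.2,4,0.2,0,0.1,0]]]' 0;python3 -c "
from h import *
st();print(rel([.5527,-.1195,.0815],.8))
s=imaging.snapshot('wrist'); cv2.imwrite('pics/w5.png',s['image'][:,:,::-1])"
```

```text
time: 7.18
position: [0.5532, -0.1194, 0.1077]
ee_rot: [-1.573, 0.002, -1.556]
contact_force: [0.3, -0.6, -3.0]
gripper_width: 0.0584
t7.18 pos [ 0.5532 -0.1194  0.1077] rot [-9.010e+01  9.000e-02 -8.917e+01] jaw0.83 F [ 0.3 -0.6 -3. ] M [-0.03 -0.06 -0.01] w0.0584 q [-0.3   0.12  1.71  0.    1.32 -0.32]
[np.float64(0.01), np.float64(2.62), np.float64(-0.05), np.float64(0.1), np.float64(0.03), np.float64(-0.09)]
```

View pics/w5.png

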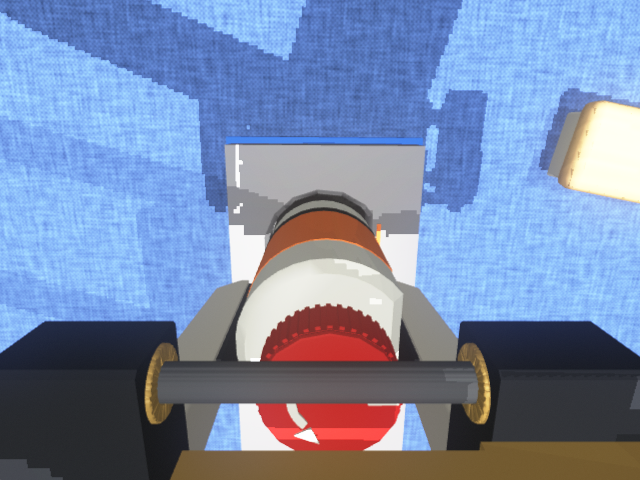

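```bash
python3 -m pendant '[[[0,0.6,-0.05,0,0,0],[0,1.2,-0.05,0,0,0],[0,1.7,-0.05,0,0,0],[0,2,-0.05,0,0,0]]]' 0;python3 -m pendant '[[[0,0.2,0,0,0,0],[0,0.5,0,0,0,0],[0,0.5,0,0,0,0]]]' 0;python3 -c "
from h import *
st();print(rel([.5527,-.1195,.0815],.8))"
```

```text
time: 7.57
position: [0.5527, -0.1195, 0.0874]
ee_rot: [-1.572, 0.001, -1.556]
contact_force: [0.4, -0.4, -3.9]
gripper_width: 0.0584
time: 7.82
position: [0.5527, -0.1195, 0.0826]
ee_rot: [-1.572, 0.001, -1.556]
contact_force: [0.6, 1.4, -3.7]
gripper_width: 0.0585
t7.82 pos [ 0.5527 -0.1195  0.0826] rot [-9.009e+01  8.000e-02 -8.918e+01] jaw0.82 F [ 0.6  1.4 -3.7] M [-0.07 -0.14 -0.03] w0.0585 q [-0.3   0.15  1.73  0.    1.27 -0.32]
[np.float64(-0.0), np.float64(0.11), np.float64(0.0), np.float64(0.09), np.float64(0.02), np.float64(-0.08)]
```

In freely, with no side contact. I ease down to the floor.

```bash
python3 -m pendant '[[[0,0.1,0,0,0,0],[0,0.1,0,0,0,0]]]' 0;python3 -m pendant '[[[0,0.1,0,0,0,0],[0,0.1,0,0,0,0]]]' 0;python3 -c "
from h import *
st()"
```

```text
time: 7.98
position: [0.5529, -0.1195, 0.0825]
ee_rot: [-1.572, 0.001, -1.556]
contact_force: [-3.7, 0.2, 4.8]
gripper_width: 0.0584
time: 8.15
position: [0.5529, -0.1195, 0.0825]
ee_rot: [-1.572, 0.001, -1.556]
contact_force: [-5.4, 2.3, 5.8]
gripper_width: 0.0587
t8.15 pos [ 0.5529 -0.1195  0.0825] rot [-9.007e+01  7.000e-02 -8.917e+01] jaw0.83 F [-5.4  2.3  5.8] M [ 0.21  1.14 -0.03] w0.0587 q [-0.3   0.15  1.73  0.    1.27 -0.32]
```

Contact came at TCP z = 0.0825. At the grip the TCP was 0.0725 with the foot on the table, so this is exactly 10 mm higher and the bottle is on the pocket floor. I release it.

```bash
python3 -m pendant '[[[0,0,0,0,0,0],[0,0,0,0,0,0],[0,0,0,0,0,0],[0,0,0,0,0,0],[0,0,0,0,0,0],[0,0,0,0,0,0]]]' 1; python3 -m pendant '[[[0,-1,0,0,0,0],[0,-3,0,0,0,0],[0,-6,0,0,0,0],[0,-10,0,0,0,0],[0,-14,0,0,0,0],[0,-16,0,0,0,0],[0,-16,0,0,0,0],[0,-16,0,0,0,0]]]' 1;python3 -c "
from h import *
st()
for c in ['wrist','scene','top']:
  s=imaging.snapshot(c); cv2.imwrite('pics/%s6.png'%c,s['image'][:,:,::-1])
  for n in ['bottle_mid','cap_mid','cap_top']: print(c,n,[(round(d['confidence'],2),np.round(d['xyz'],4)) for d in imaging.mark_of(n,c)])
"
```

```text
time: 8.65
position: [0.553, -0.1195, 0.0824]
ee_rot: [-1.572, 0.001, -1.556]
contact_force: [-0.7, -0.8, 0.0]
gripper_width: 0.0915
time: 9.32
position: [0.5543, -0.1201, 0.2452]
ee_rot: [-1.568, -0.0, -1.556]
contact_force: [0.4, -0.3, -0.6]
gripper_width: 0.0929
t9.32 pos [ 0.5543 -0.1201  0.2452] rot [-8.982e+01 -1.000e-02 -8.917e+01] jaw0.83 F [ 0.4 -0.3 -0.6] M [-0.03 -0.05 -0.02] w0.0929 q [-0.3   0.03  1.55  0.    1.56 -0.32]
wrist bottle_mid []
wrist cap_mid [(0.91, array([ 0.5566, -0.1155,  0.1425])), (0.56, array([0.5996, 0.0683, 0.008 ]))]
wrist cap_top [(0.85, array([ 0.5529, -0.1192,  0.147 ])), (0.53, array([ 0.5566, -0.2493,  0.0238]))]
scene bottle_mid [(0.83, array([ 0.5511, -0.1227,  0.0745])), (0.33, array([ 0.5165,  0.2622, -0.0022]))]
scene cap_mid [(0.61, array([ 0.5546, -0.1165,  0.1375])), (0.54, array([0.6056, 0.0693, 0.0028]))]
scene cap_top [(0.91, array([ 0.5581, -0.1191,  0.1503])), (0.65, array([0.6099, 0.0618, 0.0084])), (0.46, array([0.5105, 0.1731, 0.0106]))]
top bottle_mid [(0.67, array([ 0.5589, -0.1154,  0.0726])), (0.63, array([ 0.5205,  0.2666, -0.0026]))]
top cap_mid [(0.94, array([ 0.5589, -0.1169,  0.1432])), (0.63, array([0.5059, 0.1733, 0.0022])), (0.62, array([0.6034, 0.0657, 0.0084]))]
top cap_top [(0.82, array([ 0.5529, -0.1183,  0.1495])), (0.75, array([0.5047, 0.1699, 0.0089])), (0.62, array([0.5999, 0.0618, 0.0113]))]
```

View pics/wrist6.png

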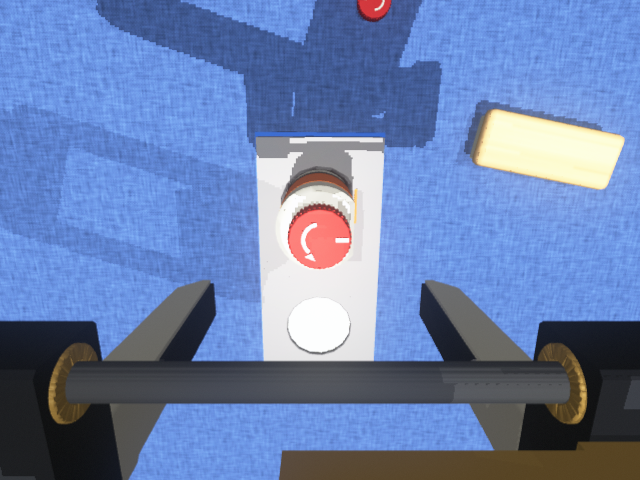

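View pics/scene6.png

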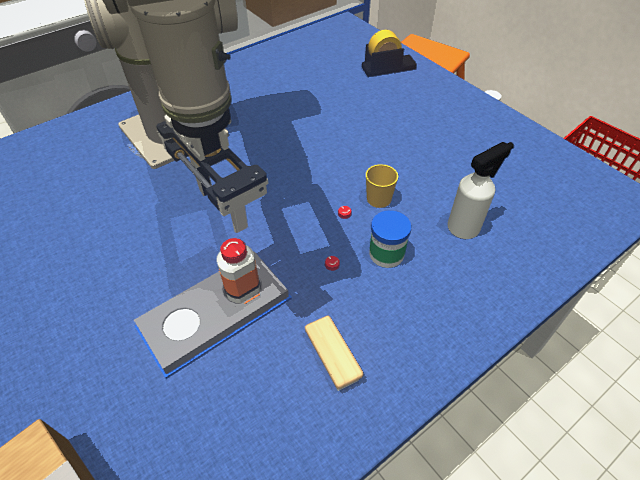

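The bottle stands upright and home, cap at (319,237) in the wrist picture with its pointer to the right. I measure the cap centre for the cap grip.

```bash
python3 - <<'E'
from h import *
for cam,(x0,x1,y0,y1) in {"wrist":(275,362,195,285),"top":(385,440,230,285),"scene":(210,260,230,268)}.items():
    s=imaging.snapshot(cam); im=s["image"].astype(int)
    red=(im[:,:,0]-im[:,:,1]>60)&(im[:,:,0]-im[:,:,2]>60)&(im[:,:,0]>130); k=np.zeros_like(red);k[y0:y1,x0:x1]=red[y0:y1,x0:x1]
    c=big(k); 
    if cam=="wrist": c=c[c[:,1]>232]
    if cam=="scene": c=c[c[:,1]<np.median(c[:,1])]
    print(cam,circ(ray(s,c,.1505)))
st(); print(rel([.556,-.1195,.1395],.8))
E
```

```text
wrist (array([ 0.55535959, -0.11888939]), np.float64(0.021469365263646192))
top (array([ 0.5566102 , -0.11488985]), np.float64(0.015938074907858656))
scene (array([ 0.55699161, -0.12049139]), np.float64(0.02009321497178409))
t10.07 pos [ 0.5532 -0.1197  0.2425] rot [-9.007e+01  7.000e-02 -8.917e+01] jaw0.83 F [ 0.7  0.  -0.3] M [-0.01 -0.11 -0.04] w0.0931 q [-0.3   0.03  1.55  0.    1.56 -0.32]
[np.float64(-0.01), np.float64(10.3), np.float64(0.29), np.float64(0.07), np.float64(0.03), np.float64(-0.07)]
```

```bash
python3 -m pendant '[[[0,2,0.3,0,0,0],[0,5,0.3,0,0,0],[0,8,0.3,0,0,0],[0,9.5,0.3,0,0,0],[0,10.2,0.3,0,0,0],[0,10.3,0.3,0,0,0],[0,10.3,0.3,0,0,0]]]' 1;python3 -c "
from h import *
st(); print(rel([.556,-.1193,.1395],.8))
s=imaging.snapshot('scene'); cv2.imwrite('pics/s7.png',cv2.resize(s['image'][200:320,140:300,::-1],(800,600)))
s=imaging.snapshot('wrist'); cv2.imwrite('pics/w7.png',s['image'][:,:,::-1])"
```

```text
time: 10.65
position: [0.5563, -0.1196, 0.14]
ee_rot: [-1.572, 0.001, -1.556]
contact_force: [-0.3, 0.1, 1.0]
gripper_width: 0.0932
t10.65 pos [ 0.5563 -0.1196  0.14  ] rot [-9.005e+01  6.000e-02 -8.917e+01] jaw0.83 F [-0.3  0.1  1. ] M [-0.07 -0.06  0.05] w0.0932 q [-0.3   0.1   1.67  0.    1.38 -0.32]
[np.float64(-0.03), np.float64(0.05), np.float64(-0.03), np.float64(0.05), np.float64(0.03), np.float64(-0.06)]
```

View pics/w7.png

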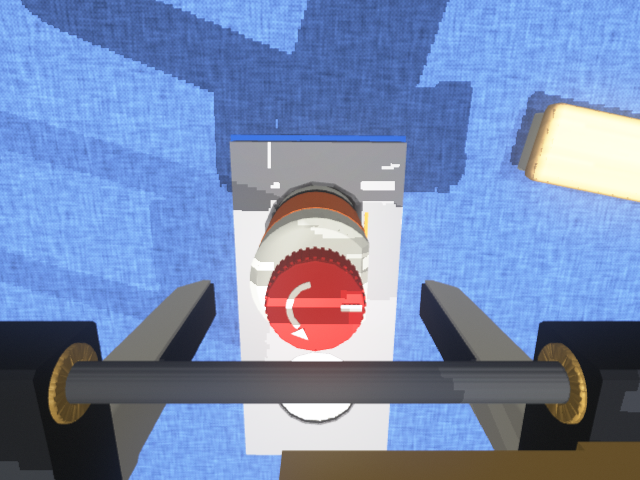

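View pics/s7.png

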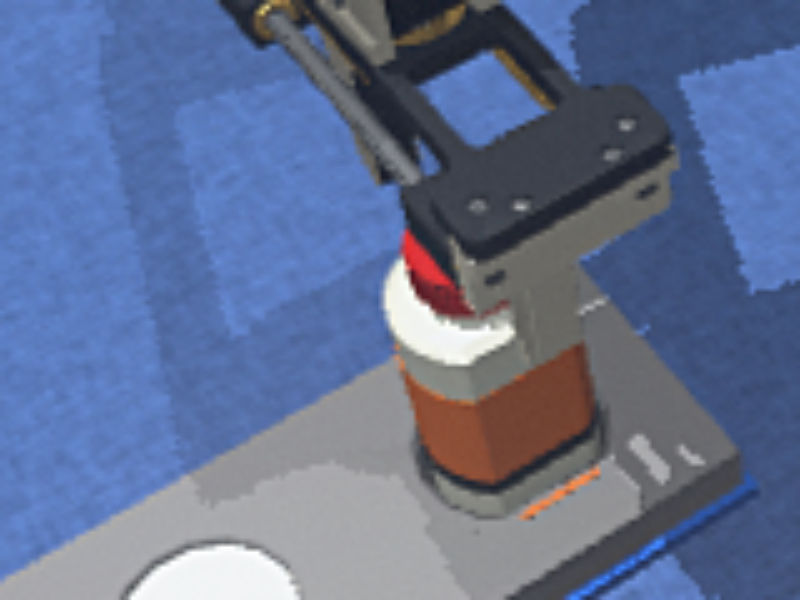

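```bash
python3 -m pendant '[[[0,0.05,0,0,0,0],[0,0.05,0,0,0,0],[0,0.05,0,0,0,0],[0,0.05,0,0,0,0],[0,0.05,0,0,0,0],[0,0.05,0,0,0,0],[0,0.05,0,0,0,0],[0,0.05,0,0,0,0],[0,0.05,0,0,0,0]]]' 0;python3 -c "
from h import *
st()"; python3 -m pendant '[[[0,0.2,0,0,0,0],[0,0.35,0,0,0,0],[0,0.5,0,0,0,0],[0,0.5,0,0,0,0]]]' 0;python3 -c "
from h import *
st()"
```

```text
time: 11.5
position: [0.557, -0.1199, 0.1408]
ee_rot: [-1.57, 0.0, -1.556]
contact_force: [-0.7, -0.0, 0.1]
gripper_width: 0.0428
t11.50 pos [ 0.557  -0.1199  0.1408] rot [-8.994e+01  2.000e-02 -8.917e+01] jaw0.83 F [-0.7 -0.   0.1] M [-0.05  0.11 -0.  ] w0.0428 q [-0.3   0.1   1.67  0.    1.38 -0.32]
time: 11.83
position: [0.5578, -0.1201, 0.1373]
ee_rot: [-1.568, -0.0, -1.556]
contact_force: [-3.3, 1.0, 11.4]
gripper_width: 0.0429
t11.83 pos [ 0.5578 -0.1201  0.1373] rot [-8.983e+01 -2.000e-02 -8.917e+01] jaw0.83 F [-3.3  1.  11.4] M [ 0.15  0.58 -0.01] w0.0429 q [-0.3   0.1   1.67  0.    1.37 -0.32]
```

```bash
python3 -m pendant '[[[0,0.3,0,0,0,0],[0,0.35,0,0,0,0],[0,0.35,0,0,0,0]]]' 0;python3 -c "
from h import *
st()"
```

```text
time: 12.08
position: [0.5592, -0.1205, 0.1365]
ee_rot: [-1.564, -0.001, -1.556]
contact_force: [-4.8, 1.3, 13.9]
gripper_width: 0.0432
t12.08 pos [ 0.5592 -0.1205  0.1365] rot [-8.963e+01 -7.000e-02 -8.917e+01] jaw0.83 F [-4.8  1.3 13.9] M [0.2  0.74 0.02] w0.0432 q [-0.3   0.1   1.67  0.    1.36 -0.32]
```

```bash
python3 -c "
from h import *
print(rel([.5565,-.1195,.1365],.8))"; python3 -m pendant '[[[-0.05,0.2,-0.2,-0.4,0,0],[-0.05,0.25,-0.25,-0.4,0,0],[-0.05,0.25,-0.25,-0.4,0,0]]]' 0;python3 -c "
from h import *
st(); print(rel([.5565,-.1195,.1365],.8))"
```

```text
[np.float64(-0.1), np.float64(0.0), np.float64(-0.26), np.float64(-0.37), np.float64(0.04), np.float64(0.07)]
time: 12.33
position: [0.5578, -0.1203, 0.1363]
ee_rot: [-1.568, -0.002, -1.556]
contact_force: [-3.7, 1.5, 13.1]
gripper_width: 0.0428
t12.33 pos [ 0.5578 -0.1203  0.1363] rot [-89.86  -0.13 -89.16] jaw0.84 F [-3.7  1.5 13.1] M [0.17 0.59 0.02] w0.0428 q [-0.3   0.1   1.67 -0.    1.37 -0.32]
[np.float64(-0.08), np.float64(-0.02), np.float64(-0.13), np.float64(-0.14), np.float64(0.04), np.float64(0.13)]
```

```bash
python3 -m pendant '[[[-0.05,0.25,-0.2,0,-5,0],[-0.05,0.25,-0.2,0,-10,0],[-0.05,0.25,-0.2,0,-15,0],[-0.05,0.25,-0.2,0,-20,0]]]' 0;python3 -c "
from h import *
st(); print(rel([.5565,-.1195,.1365],.8))
s=imaging.snapshot('wrist'); cv2.imwrite('pics/w8.png',s['image'][:,:,::-1])"
```

```text
time: 12.67
position: [0.5573, -0.1202, 0.1364]
ee_rot: [-1.566, -0.005, -1.203]
contact_force: [-2.6, 0.7, 13.6]
gripper_width: 0.0428
t12.67 pos [ 0.5573 -0.1202  0.1364] rot [-89.73  -0.3  -68.92] jaw21.08 F [-2.6  0.7 13.6] M [ 0.14  0.37 -0.06] w0.0428 q [-0.3   0.1   1.68 -0.    1.36 -0.67]
[np.float64(-0.09), np.float64(-0.01), np.float64(-0.05), np.float64(-0.32), np.float64(20.28), np.float64(0.25)]
```

View pics/w8.png

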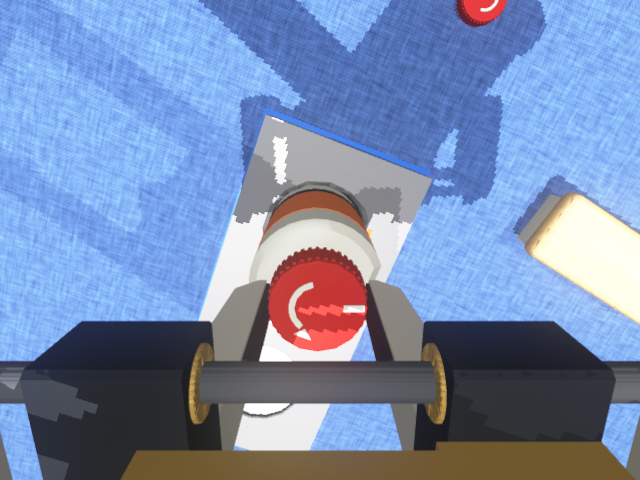

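The cap's pointer at (353,309) has turned with the jaws while the bottle stayed. I go on turning.

```bash
python3 -m pendant '[[[-0.1,0.25,-0.1,0,-5,0],[-0.1,0.25,-0.1,0,-10,0],[-0.1,0.25,-0.1,0,-15,0],[-0.1,0.25,-0.1,0,-20,0],[-0.1,0.25,-0.1,0,-25,0],[-0.1,0.25,-0.1,0,-30,0]]]' 0;python3 -c "
from h import *
st(); print(rel([.5565,-.1195,.1365],51))"
```

```text
time: 13.22
position: [0.5576, -0.12, 0.1365]
ee_rot: [-1.568, -0.011, -0.668]
contact_force: [-2.0, -0.5, 13.8]
gripper_width: 0.0427
t13.22 pos [ 0.5576 -0.12    0.1365] rot [-89.82  -0.62 -38.28] jaw51.72 F [-2.  -0.5 13.8] M [ 0.38  0.15 -0.09] w0.0427 q [-0.3   0.09  1.68 -0.    1.36 -1.2 ]
[np.float64(-0.12), np.float64(-0.0), np.float64(-0.03), np.float64(-0.18), np.float64(0.72), np.float64(0.62)]
```

```bash
python3 -m pendant '[[[-0.1,0.25,-0.05,0,-5,0],[-0.1,0.25,-0.05,0,-10,0],[-0.1,0.25,-0.05,0,-15,0],[-0.1,0.25,-0.05,0,-20,0],[-0.1,0.25,-0.05,0,-25,0],[-0.1,0.25,-0.05,0,-30,0]]]' 0;python3 -c "
from h import *
st(); print(rel([.5565,-.1195,.1365],82))"; python3 -m pendant '[[[-0.1,0.25,-0.05,0,-3,0],[-0.1,0.25,-0.05,0,-6,0]]]' 0; python3 -c "
from h import *
st()
s=imaging.snapshot('wrist'); cv2.imwrite('pics/w9.png',s['image'][:,:,::-1])"
```

```text
time: 13.72
position: [0.5583, -0.12, 0.1366]
ee_rot: [-1.574, -0.015, -0.14]
contact_force: [-1.2, 1.9, 13.3]
gripper_width: 0.0428
t13.72 pos [ 0.5583 -0.12    0.1366] rot [-90.16  -0.87  -8.04] jaw81.96 F [-1.2  1.9 13.3] M [ 0.55  0.1  -0.09] w0.0428 q [-0.3   0.09  1.68 -0.    1.35 -1.73]
[np.float64(-0.18), np.float64(0.0), np.float64(0.02), np.float64(0.16), np.float64(-0.04), np.float64(0.87)]
time: 13.88
position: [0.5588, -0.1205, 0.1366]
ee_rot: [-1.576, -0.019, -0.033]
contact_force: [-2.8, 2.4, 13.5]
gripper_width: 0.0431
t13.88 pos [ 0.5588 -0.1205  0.1366] rot [-90.28  -1.08  -1.86] jaw88.14 F [-2.8  2.4 13.5] M [ 0.53  0.36 -0.1 ] w0.0431 q [-0.3   0.09  1.69  0.    1.35 -1.84]
```

View pics/w9.png

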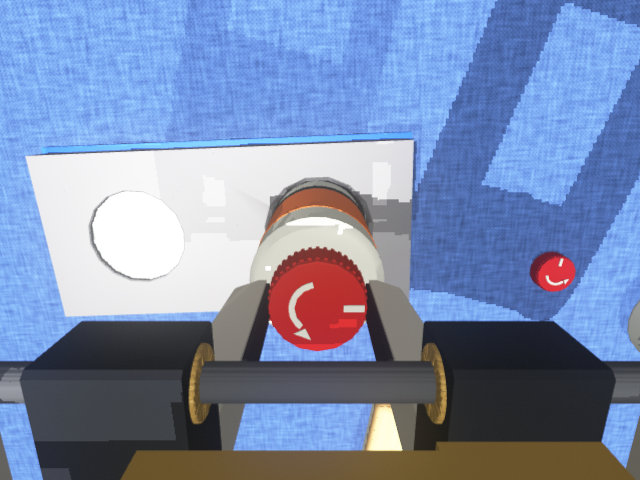

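```bash
python3 -m pendant '[[[-0.15,0.25,-0.0,0,-3,0],[-0.15,0.25,-0.0,0,-5,0]]]' 0; python3 -c "
from h import *
st()"; python3 -m pendant '[[[-0.1,0.25,-0.0,0,-3,0],[-0.1,0.25,-0.0,0,-4,0]]]' 0; python3 -c "
from h import *
st(); print(rel([.5565,-.1195,.1365],97))
s=imaging.snapshot('wrist'); cv2.imwrite('pics/w10.png',s['image'][:,:,::-1])"
```

```text
time: 14.1
position: [0.5586, -0.1207, 0.1365]
ee_rot: [-1.579, -0.022, 0.061]
contact_force: [-2.8, 0.9, 13.3]
gripper_width: 0.0429
t14.10 pos [ 0.5586 -0.1207  0.1365] rot [-90.44  -1.24   3.52] jaw93.52 F [-2.8  0.9 13.3] M [ 0.28  0.5  -0.25] w0.0429 q [-0.3   0.08  1.69  0.    1.34 -1.94]
time: 14.27
position: [0.559, -0.1214, 0.1366]
ee_rot: [-1.582, -0.024, 0.134]
contact_force: [-4.1, -0.2, 14.6]
gripper_width: 0.043
t14.27 pos [ 0.559  -0.1214  0.1366] rot [-90.63  -1.39   7.68] jaw97.68 F [-4.1 -0.2 14.6] M [ 0.17  0.69 -0.36] w0.0430 q [-0.3   0.08  1.69  0.    1.34 -2.01]
[np.float64(-0.22), np.float64(0.0), np.float64(0.22), np.float64(0.63), np.float64(0.68), np.float64(1.39)]
```

View pics/w10.png

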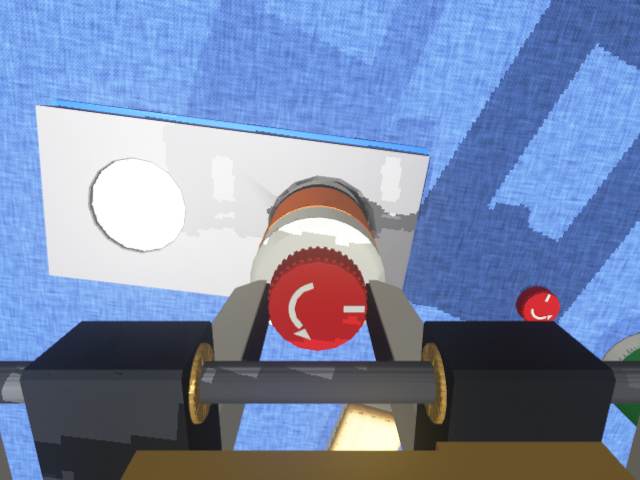

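```bash
python3 -m pendant '[[[-0.2,0.25,0.2,0.5,-3,1],[-0.2,0.25,0.2,0.5,-5,1],[-0.2,0.25,0.2,0.5,-5,1]]]' 0; python3 -c "
from h import *
st(); print(rel([.5565,-.1195,.1365],97))
s=imaging.snapshot('scene'); cv2.imwrite('pics/s11.png',cv2.resize(s['image'][200:320,140:300,::-1],(800,600)))"
```

```text
time: 14.57
position: [0.5582, -0.1207, 0.1366]
ee_rot: [-1.577, -0.009, 0.222]
contact_force: [-3.3, -0.2, 13.2]
gripper_width: 0.0428
t14.57 pos [ 0.5582 -0.1207  0.1366] rot [-90.35  -0.52  12.74] jaw102.74 F [-3.3 -0.2 13.2] M [-0.09  0.53 -0.53] w0.0428 q [-0.3   0.09  1.68 -0.    1.36 -2.1 ]
[np.float64(-0.14), np.float64(0.01), np.float64(0.15), np.float64(0.32), np.float64(5.73), np.float64(0.54)]
```

View pics/s11.png

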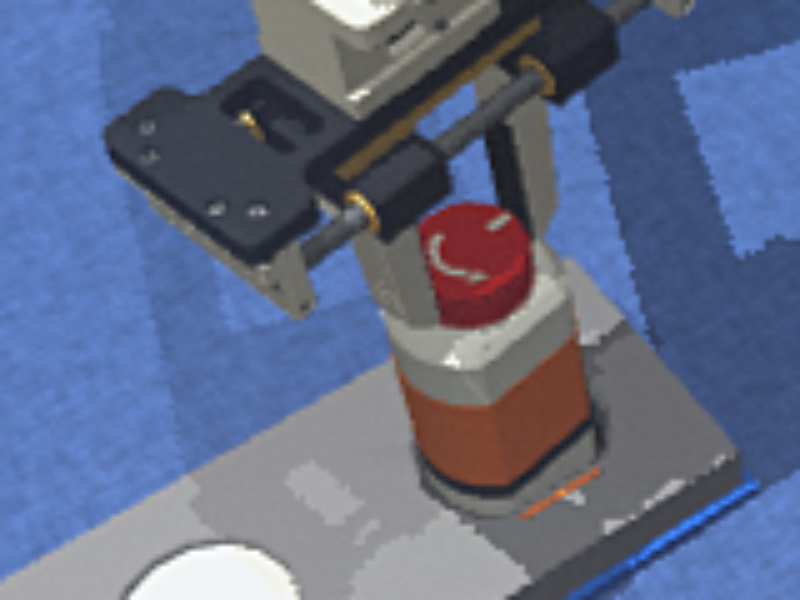

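The torque has risen steadily from 0.1 to 0.53 N·m, well past 87° of turn: the cap is on its stop and the bottle has taken up its pocket play. I turn back a little to unload, then let up and lift.

```bash
python3 -m pendant '[[[-0.1,0.1,0.1,0,4,0],[-0.1,0,0.1,0,8,0],[-0.1,-0.1,0.1,0,8,0]]]' 0; python3 -c "
from h import *
st()"; python3 -m pendant '[[[0,-0.3,0,0,0,0],[0,-0.6,0,0,0,0],[0,-0.9,0,0,0,0]]]' 0; python3 -c "
from h import *
st(); print(rel([.5565,-.1195,.1465],95))
s=imaging.snapshot('scene'); cv2.imwrite('pics/s12.png',cv2.resize(s['image'][200:320,140:300,::-1],(800,600)))"
```

```text
time: 14.87
position: [0.5581, -0.1205, 0.1395]
ee_rot: [-1.577, -0.013, 0.076]
contact_force: [-1.1, 0.5, 7.3]
gripper_width: 0.0427
t14.87 pos [ 0.5581 -0.1205  0.1395] rot [-90.36  -0.74   4.38] jaw94.38 F [-1.1  0.5  7.3] M [-0.   -0.02  0.01] w0.0427 q [-0.3   0.09  1.68 -0.    1.36 -1.95]
time: 15.12
position: [0.5578, -0.1205, 0.1484]
ee_rot: [-1.577, -0.013, 0.076]
contact_force: [-0.3, -0.1, -0.4]
gripper_width: 0.0431
t15.12 pos [ 0.5578 -0.1205  0.1484] rot [-90.35  -0.72   4.38] jaw94.38 F [-0.3 -0.1 -0.4] M [ 0.04 -0.14  0.02] w0.0431 q [-0.3   0.08  1.67 -0.    1.38 -1.95]
[np.float64(-0.13), np.float64(0.19), np.float64(0.11), np.float64(0.35), np.float64(-0.62), np.float64(0.72)]
```

View pics/s12.png

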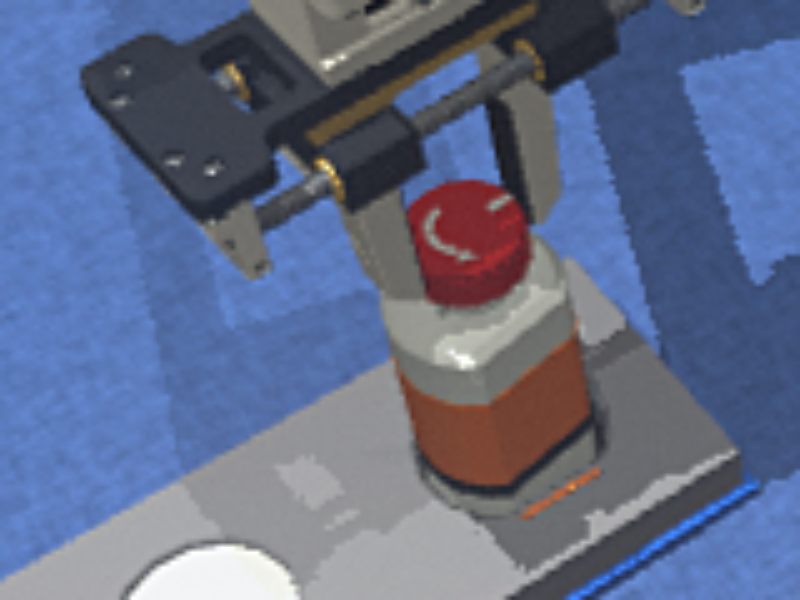

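The cap is coming off at (465,240) and the bottle stays in its pocket. The force is near zero, so I lift clear.

```bash
python3 -m pendant '[[[0,-1,0,0,0,0],[0,-2,0,0,0,0],[0,-3.5,0,0.2,0,0.4],[0,-5,0,0.3,0,0.7],[0,-6,0,0.3,0,0.7],[0,-6,0,0.3,0,0.7]]]' 0; python3 -c "
from h import *
st(); print(rel([.5579,-.2495,.12],94.4))
for c in ['scene','wrist']:
  s=imaging.snapshot(c); cv2.imwrite('pics/%s13.png'%c,s['image'][:,:,::-1])"
```

```text
time: 15.67
position: [0.559, -0.1207, 0.2127]
ee_rot: [-1.574, -0.006, 0.077]
contact_force: [0.1, -0.0, 0.3]
gripper_width: 0.0425
t15.67 pos [ 0.559  -0.1207  0.2127] rot [-90.17  -0.34   4.39] jaw94.39 F [ 0.1 -0.   0.3] M [ 0.03 -0.17  0.02] w0.0425 q [-0.3   0.05  1.58 -0.    1.5  -1.95]
[np.float64(-1.15), np.float64(9.3), np.float64(-12.81), np.float64(0.17), np.float64(-0.01), np.float64(0.34)]
```

View pics/scene13.png

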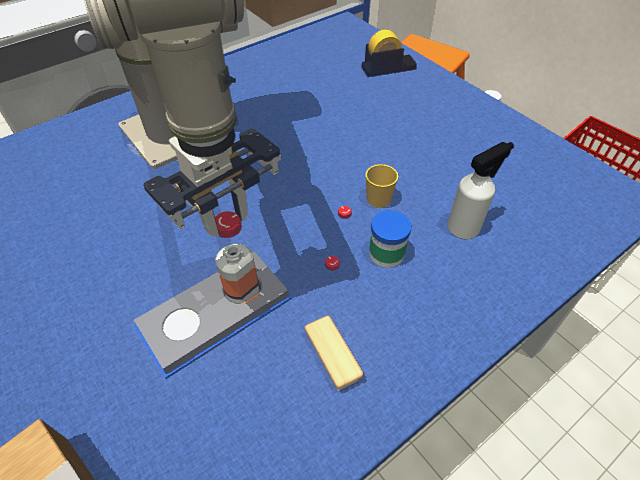

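View pics/wrist13.png

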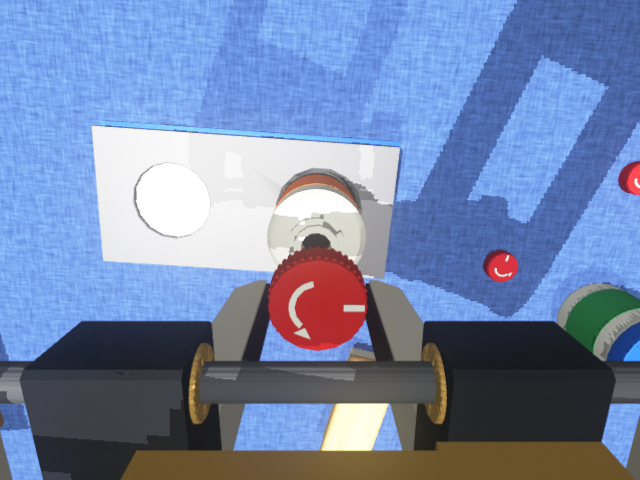

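The cap is off, the neck is bare at (316,240) and the bottle stands home. Before lowering at the dish I turn the jaws back along x, so the gripper body stays clear of the bottle.

```bash
python3 -m pendant '[[[0,0,-1,0,5,0],[0,0,-2,0,11,0],[-0.2,0,-3.5,0,18,0],[-0.4,0,-5,0,25,0],[-0.6,0,-6.5,0,32,0],[-0.8,0,-8,0,39,0],[-1,0,-9.5,0,46,0],[-1.1,0,-11,0,53,0],[-1.15,0,-12.3,0,60,0],[-1.15,0,-12.8,0,66,0]]]' 0; python3 -c "
from h import *
st(); print(rel([.5579,-.2495,.12],5))"
```

```text
time: 16.6
position: [0.555, -0.2501, 0.208]
ee_rot: [-1.571, -0.001, -1.083]
contact_force: [0.1, 0.0, -1.1]
gripper_width: 0.0426
t16.60 pos [ 0.555  -0.2501  0.208 ] rot [-9.001e+01 -5.000e-02 -6.204e+01] jaw27.96 F [ 0.1  0.  -1.1] M [-0.03 -0.07 -0.03] w0.0426 q [-0.51  0.16  1.48 -0.    1.51 -1.  ]
[np.float64(0.07), np.float64(8.8), np.float64(0.29), np.float64(-0.0), np.float64(22.96), np.float64(0.05)]
```

```bash
python3 -m pendant '[[[0.05,1.5,0.3,0,6,0],[0.05,3,0.3,0,12,0],[0.05,5,0.3,0,18,0],[0.05,7,0.3,0,23,0],[0.05,8.5,0.3,0,23,0],[0.05,8.8,0.3,0,23,0],[0.05,8.8,0.3,0,23,0]]]' 0; python3 -c "
from h import *
S=st()
s=imaging.snapshot('wrist'); cv2.imwrite('pics/w14.png',s['image'][:,:,::-1])
im=s['image'].astype(int); red=(im[:,:,0]-im[:,:,1]>70)&(im[:,:,0]>120); red[:,:250]=0;red[:,390:]=0;red[:220]=0
c=big(red); c=c[c[:,1]>np.median(c[:,1])]; 
print(circ(ray(s,c,S['position'][2]+.0097)), rel([.5579,-.2495,.05],5))
s=imaging.snapshot('scene'); cv2.imwrite('pics/s14.png',cv2.resize(s['image'][200:380,100:340,::-1],(800,600)))"
```

```text
time: 17.18
position: [0.5563, -0.2484, 0.1174]
ee_rot: [-1.574, 0.002, -1.484]
contact_force: [0.8, 0.7, 1.0]
gripper_width: 0.043
t17.18 pos [ 0.5563 -0.2484  0.1174] rot [-90.21   0.1  -85.  ] jaw5.00 F [0.8 0.7 1. ] M [ 0.   -0.04  0.04] w0.0430 q [-0.5   0.23  1.57 -0.    1.35 -0.59]
(array([ 0.55588153, -0.24768969]), np.float64(0.02134068370103207)) [np.float64(0.07), np.float64(6.91), np.float64(0.06), np.float64(0.08), np.float64(-0.0), np.float64(-0.01)]
```

View pics/w14.png

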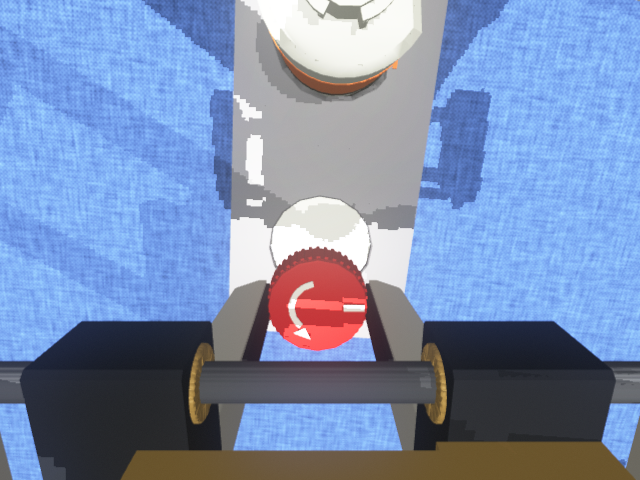

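View pics/s14.png

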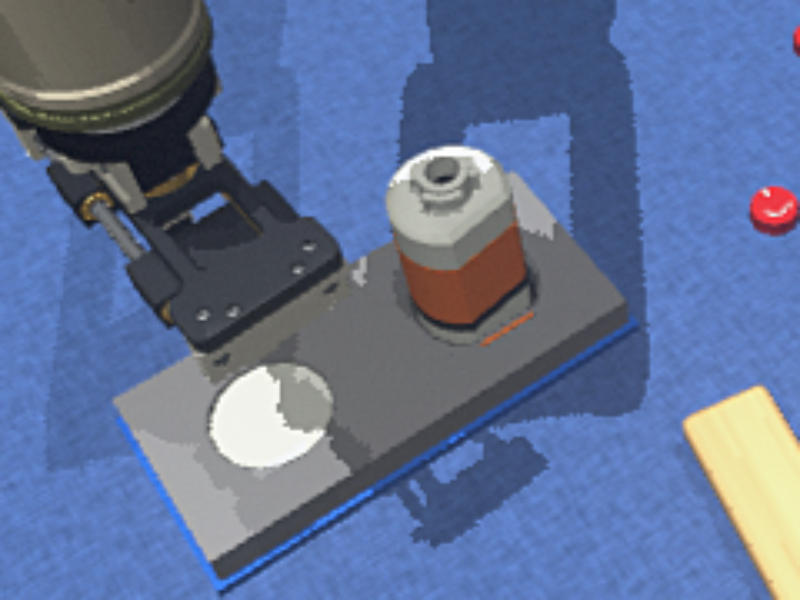

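```bash
python3 -m pendant '[[[0.1,1.5,0.15,0.1,0,0],[0.1,3.5,0.15,0.1,0,0],[0.1,5.5,0.15,0.1,0,0],[0.1,6.8,0.15,0.1,0,0],[0.1,7.3,0.15,0.1,0,0],[0.1,7.3,0.15,0.1,0,0]]]' 0; python3 -c "
from h import *
S=st(); print(rel([.5579,-.2495,.0338],5))"
```

```text
time: 17.78
position: [0.5591, -0.2499, 0.0466]
ee_rot: [-1.57, -0.0, -1.484]
contact_force: [-0.3, 0.4, 0.7]
gripper_width: 0.043
t17.78 pos [ 0.5591 -0.2499  0.0466] rot [-89.95  -0.   -85.  ] jaw5.00 F [-0.3  0.4  0.7] M [-0.05 -0.14 -0.02] w0.0430 q [-0.5   0.3   1.61  0.    1.22 -0.59]
[np.float64(-0.05), np.float64(1.28), np.float64(-0.12), np.float64(-0.05), np.float64(-0.0), np.float64(0.0)]
```

```bash
python3 -m pendant '[[[0,0.4,-0.1,0,0,0],[0,0.7,-0.1,0,0,0],[0,1,-0.1,0,0,0],[0,1,-0.1,0,0,0]]]' 0; python3 -m pendant '[[[0,0.1,0,0,0,0],[0,0.2,0,0,0,0],[0,0.2,0,0,0,0]]]' 0;python3 -c "
from h import *
S=st(); print(rel([.5579,-.2495,.0338],5))"
```

```text
time: 18.12
position: [0.5582, -0.2501, 0.0366]
ee_rot: [-1.57, -0.0, -1.484]
contact_force: [0.1, -0.5, -0.4]
gripper_width: 0.0434
time: 18.37
position: [0.5583, -0.2501, 0.0347]
ee_rot: [-1.57, -0.0, -1.484]
contact_force: [-0.2, -0.6, 0.2]
gripper_width: 0.0432
t18.37 pos [ 0.5583 -0.2501  0.0347] rot [-8.994e+01 -2.000e-02 -8.500e+01] jaw5.00 F [-0.2 -0.6  0.2] M [-0.06 -0.08 -0.03] w0.0432 q [-0.51  0.32  1.62  0.    1.2  -0.59]
[np.float64(-0.06), np.float64(0.09), np.float64(-0.03), np.float64(-0.06), np.float64(0.0), np.float64(0.02)]
```

```bash
python3 -m pendant '[[[0,0.1,0,0,0,0],[0,0.1,0,0,0,0]]]' 0; python3 -m pendant '[[[0,0.1,0,0,0,0],[0,0.1,0,0,0,0]]]' 0;python3 -c "
from h import *
S=st()
s=imaging.snapshot('scene'); cv2.imwrite('pics/s15.png',cv2.resize(s['image'][200:380,100:340,::-1],(800,600)))"
```

```text
time: 18.53
position: [0.5585, -0.2502, 0.0338]
ee_rot: [-1.569, -0.0, -1.483]
contact_force: [0.1, 0.6, -0.1]
gripper_width: 0.0429
time: 18.7
position: [0.5585, -0.2502, 0.0337]
ee_rot: [-1.569, -0.001, -1.483]
contact_force: [-2.5, 1.2, 5.7]
gripper_width: 0.0431
t18.70 pos [ 0.5585 -0.2502  0.0337] rot [-8.991e+01 -3.000e-02 -8.499e+01] jaw5.01 F [-2.5  1.2  5.7] M [ 0.27  0.49 -0.03] w0.0431 q [-0.51  0.32  1.62  0.    1.2  -0.59]
```

View pics/s15.png

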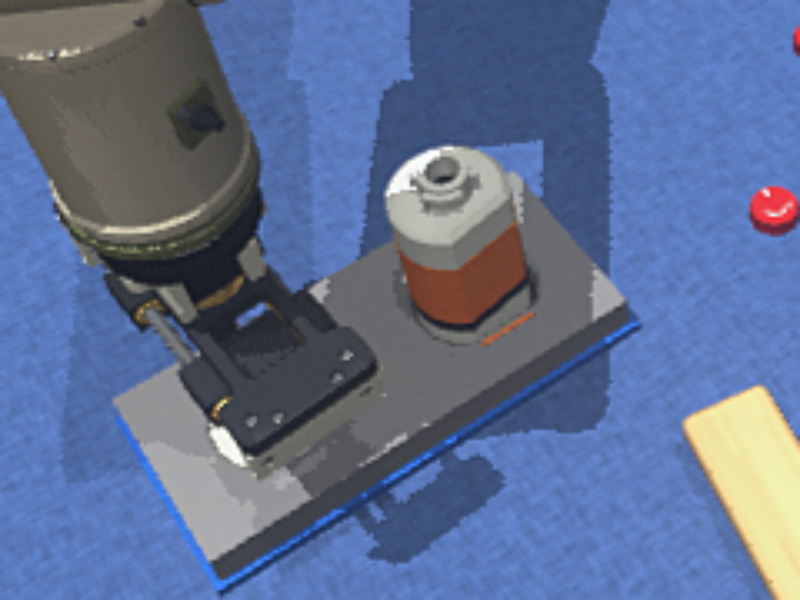

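The cap touched the floor at TCP z = 0.0337, against 0.0338 predicted, with 5.7 N up. I release it and retreat.

```bash
python3 -m pendant '[[[0,0,0,0,0,0],[0,0,0,0,0,0],[0,0,0,0,0,0],[0,0,0,0,0,0],[0,0,0,0,0,0],[0,0,0,0,0,0],[0,0,0,0,0,0]]]' 1; python3 -m pendant '[[[0,-1,0,0,0,0],[0,-3,0,0,0,0],[0,-6,0,0,0,0],[0,-10,0,0,0,0],[0,-14,0,0,0,0],[0,-17,0,0,0,0],[0,-17,0,0,0,0],[0,-17,0,0,0,0]]]' 1;python3 -c "
from h import *
st()
for c in ['wrist','scene','top']:
  s=imaging.snapshot(c); cv2.imwrite('pics/%s16.png'%c,s['image'][:,:,::-1])
  for n in ['bottle_mid','cap_mid','cap_top','tub','cup','sprayer','brush']: print(c,n,[(round(d['confidence'],2),np.round(d['xyz'],4)) for d in imaging.mark_of(n,c)])
"
```

```text
time: 19.33
position: [0.5585, -0.2502, 0.0335]
ee_rot: [-1.569, -0.0, -1.483]
contact_force: [0.6, -0.7, -0.6]
gripper_width: 0.0849
time: 20.0
position: [0.5599, -0.251, 0.2077]
ee_rot: [-1.564, -0.004, -1.483]
contact_force: [-0.2, -0.5, -0.7]
gripper_width: 0.0928
t20.00 pos [ 0.5599 -0.251   0.2077] rot [-89.61  -0.23 -85.  ] jaw5.00 F [-0.2 -0.5 -0.7] M [ 0.02 -0.12  0.03] w0.0928 q [-0.51  0.16  1.47  0.    1.5  -0.59]
wrist bottle_mid []
wrist cap_mid [(0.69, array([ 0.5607, -0.2493,  0.0386]))]
wrist cap_top [(0.78, array([ 0.5559, -0.2504,  0.0415]))]
wrist tub []
wrist cup []
wrist sprayer []
wrist brush [(0.57, array([ 7.69e-01, -6.20e-02, -4.00e-04]))]
scene bottle_mid [(0.69, array([ 0.5538, -0.1227,  0.0727]))]
scene cap_mid [(0.88, array([ 0.5599, -0.2508,  0.034 ])), (0.67, array([0.6032, 0.067 , 0.0032])), (0.66, array([ 0.5563, -0.2474,  0.028 ])), (0.53, array([0.5102, 0.1748, 0.0072]))]
scene cap_top [(0.79, array([ 0.56  , -0.2506,  0.0443])), (0.71, array([0.5078, 0.1746, 0.0126])), (0.69, array([0.6076, 0.0635, 0.0082]))]
scene tub [(0.6, array([ 6.476e-01,  1.691e-01, -4.000e-04]))]
scene cup [(0.62, array([ 0.5159,  0.2627, -0.0019]))]
scene sprayer [(0.78, array([ 0.6992,  0.3537, -0.0021]))]
scene brush [(0.57, array([ 0.7727, -0.0603, -0.0018]))]
top bottle_mid [(0.84, array([ 0.5567, -0.1186,  0.0714])), (0.32, array([ 0.5569, -0.2505,  0.0419]))]
top cap_mid [(0.91, array([ 0.5606, -0.2458,  0.0341])), (0.67, array([0.6048, 0.0639, 0.0068])), (0.51, array([0.5069, 0.1726, 0.0033]))]
top cap_top [(0.72, array([0.5975, 0.0636, 0.0111])), (0.49, array([0.5078, 0.17  , 0.0087]))]
top tub []
top cup [(0.9, array([0.5203, 0.2661, 0.0008]))]
top sprayer [(0.61, array([ 6.987e-01,  3.578e-01, -3.000e-04]))]
top brush [(0.71, array([ 0.7682, -0.0621, -0.0029]))]
```

View pics/wrist16.png

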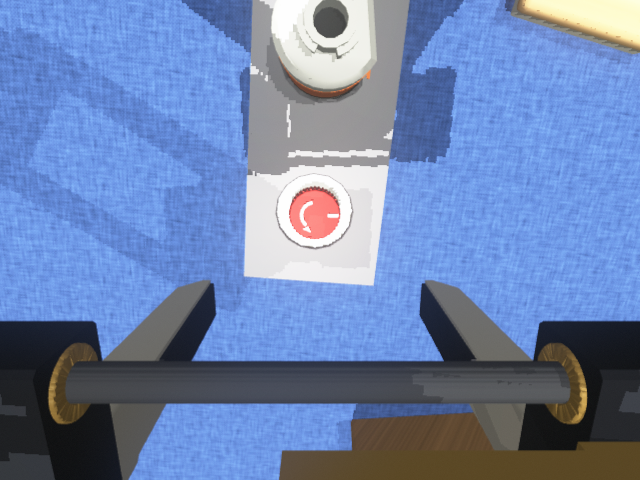

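View pics/scene16.png

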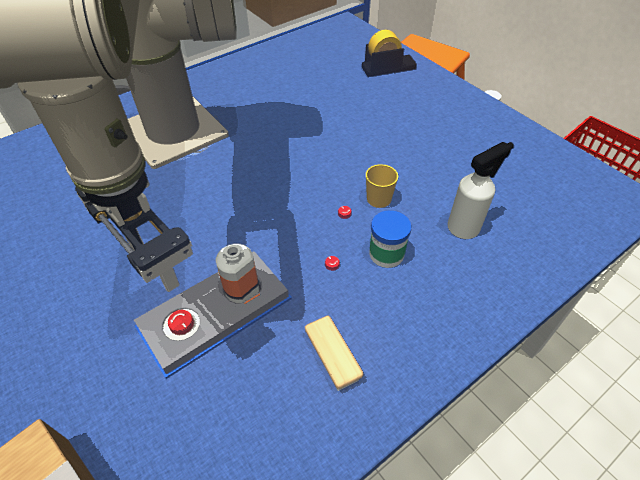

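```bash
python3 -m pendant '[[[0,0,0,0,0,0],[0,0,0,0,0,0],[0,0,0,0,0,0],[0,0,0,0,0,0]]]' 1; python3 -c "
from h import *
st(); print(r.finish_job())"
```

```text
time: 21.53
position: [0.5582, -0.2501, 0.2036]
ee_rot: [-1.569, -0.0, -1.483]
contact_force: [0.3, -0.1, 0.4]
gripper_width: 0.0932
t21.53 pos [ 0.5582 -0.2501  0.2036] rot [-8.992e+01 -3.000e-02 -8.500e+01] jaw5.00 F [ 0.3 -0.1  0.4] M [ 0.   -0.08  0.05] w0.0932 q [-0.51  0.17  1.48  0.    1.5  -0.59]
the job is handed in; nothing more can be done
None
```

The job is done and was handed in at 21.5 s, with the gripper open and clear of everything.

**What I did:**
- **Bottle:** I gripped it by its body across the flat, turned it about 24° and stood it in the D pocket. It touched down 10 mm above table level, which is the pocket floor, and I let go there.
- **Cap:** I pressed it down 4.5 mm at about 14 N and turned it anticlockwise to the stop. The jaws turned about 102°, which covers the cap's 87° plus the bottle's play in the pocket, and the torque rose from 0.1 to 0.53 N·m. I turned back 8°, lifted the cap off with next to no force, and lowered it into the round recess. It met the floor at the expected height with about 6 N, and I then released it.

**Last checks:**
- The pictures show the open bottle upright in its pocket and the cap flat, top up, within about 3 mm of the recess centre.
- The bystanders and the two small look-alike caps are where they started, to within the networks' error. The top view missed the tub, but the scene view found it in place.
- The bottle may still be turned a few degrees within its pocket play after the unscrewing; I did not measure or correct that.
- One network reading of the seated bottle's height was about 3 mm low (0.0727 m against 0.076 m), which is within its stated error.

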